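Point out the part that lies the wrong way round and call the operator

ROBOT

A 6-joint arm with a two-finger parallel gripper is mounted at the origin on a cart in front of the work surface, level with it; the furniture and walls round the work are solid. World frame = base frame: x ahead of the robot, y to its left, z up, the work surface at z = 0. Lengths are in m, angles in rad, forces in N, time in s.
With the tool pointing down it reaches from about 0.35 to 0.775 m from the base axis. Payload 7.3 kg.
Tool frame: the origin (TCP) lies between the finger pads; the fingertips stand ahead of it and the grasp point (between the pads) lies 6 mm ahead of it (robot.tip_extent is the x of the fingertips in the tool frame, in m); x points along the fingers, z is the direction in which the jaws open and shut, and the axes are right-handed (so a half turn about x gives the same grasp; the last joint's range is limited). The gripper opens to 92 mm and grips with 3 to 60 N. Pads are 19 mm wide; open, the fingers measure 130 mm over their backs; the gripper's body (75 mm by 190 mm) begins 47 mm behind the grasp point.
Start: joints at [-1.483, 0.342, 1.524, -0, 1.275, -0.146], TCP at [0.122, -0.511, 0.252] pointing down, gripper open.
Joint ranges: [-2.53, 2.53], [-0.77, 2.02], [0.04, 2.7], [-1, 4.14], [0.28, 2.66], [-3.11, 3.11]. Speed limits (rad/s): [2.57, 2.57, 3.14, 3.14, 3.14, 3.14].

INTERFACE

Orientations are given as [roll, pitch, yaw] about the fixed x, y, z axes, in that order (R = Rz(yaw) Ry(pitch) Rx(roll)).
In Python, from cell import robot gives the robot as it stands. The module is installed in compiled form; this text tells all that it offers.
- The arm moves only by the shell command python3 -m creep 'ROWS' [FORCE]. ROWS is JSON, a list of rows, each an object with "translation": the shift along the tool's x, y, z in m, a list of three; "twist": the turn, a rotation vector about the tool's x, y, z in rad, a list of three; "hand": the opening in per cent of the stroke, from 0 (shut) to 100 (fully open). A call has 1 to 5 rows; each row is the pose to reach, as a shift and turn from the pose measured when the call began, along the tool's axes at that moment; what a row does not reach only later rows make up. A row lasts 1/10 s, in which the tool goes at most 50 mm and 8.59 degrees, less where a joint would pass 70% of its speed; a pose out of reach is approached as far as the arm can. A call with a gripper value outside its range is refused whole. The fingers move at their own pace and stop on an object; FORCE is the grip in N (left out, the last holds). Time passes only in rows, so rows that repeat a pose let the fingers close. It gives the time, the measured TCP pose, the force and the opening at its end, in the units of the state.
- robot.observe(): the state, without advancing time (a new reading comes with each control period).
- robot.read_camera(name): name is "scene" or "side" or "wrist"; returns the picture (420x560x3 uint8, blue, green, red); there is no depth.
- robot.calibration(name): a dict with "intrinsics" (3x3 intrinsics, pixels), "dist" ([k1, k2, p1, p2, k3] as OpenCV has them; the pictures are not rectified), "cam_to_world" (4x4, takes a point from camera to world coordinates); the wrist camera has in their place "mount" (4x4, takes a point from camera to tool coordinates, whose origin is the TCP and whose axes are the tool frame's). Camera axes: x right, y up, looking along -z (the intrinsics and any distortion apply to the point x, -y, -z); pixel columns grow to the right and rows downward; lengths in m; the calibration is good to about 2 mm. A picture is of the moment at which its call begins: read the wrist's pose just before it. calibration takes no time and is no camera call.
- robot.hand_in(): hands the job in, once; it reports no verdict.
The state is a dict: "time": time; "qpos": joint angles; "qvel": joint speeds; "joint_efforts": joint torques, N m; "tool_pos": TCP position; "tool_rot": TCP orientation; "contact_force": force on the tool from outside, world axes, zero at the start; "torque": the same for the moment, N m; "opening": finger opening in m.
Only numpy, scipy, OpenCV 4.12 (cv2) and the standard library are available. Lean on these libraries where they do the work, as an engineer would, in place of code of your own. Each camera call takes 0.05 s, during which the arm holds its last target. There are 200 camera calls.

TASK

One of the four printed parts on the inspection board lies the wrong way round, its narrow end where the other three have their wide end. Point it out: bring the fingertips straight down to about three centimetres above its middle and stay there for two seconds, and when you pass over any of the other parts keep the fingertips at least ten centimetres above it. Then press the push button on the grey box fully down to call the operator and let it come up again; touch neither the parts, the board nor the loupe, tin, cup and bottle standing around.

Things in the scene. Friction and masses are not known exactly. Their poses are not given: they have to be found in the camera images.
- inspection_board: plywood board 150 x 232 mm on 12 mm feet, its upper face 20 mm above the trolley top; four lanes 51 mm wide side by side at 55 mm pitch, separated by aluminium strips 4 mm wide and 5 mm high. Fixed. Origin under its centre on the trolley top; x along the lanes, y across them, z up
- printed_part_1: moulded printed part, flat, like a shoe sole: wide at one end, tapering to a narrow end; 130 mm long, 45 mm wide, 8 mm thick, loose in a lane of the board; origin at the centre of its underside, z up, y along its length: +y is towards its narrow end, -y towards its wide end. All four parts are alike but for their print; the odd one of the four is whichever has its y axis opposite to the other three
- printed_part_2: moulded printed part, flat, like a shoe sole: wide at one end, tapering to a narrow end; 130 mm long, 45 mm wide, 8 mm thick, loose in a lane of the board; origin at the centre of its underside, z up, y along its length: +y is towards its narrow end, -y towards its wide end. All four parts are alike but for their print; the odd one of the four is whichever has its y axis opposite to the other three
- printed_part_3: moulded printed part, flat, like a shoe sole: wide at one end, tapering to a narrow end; 130 mm long, 45 mm wide, 8 mm thick, loose in a lane of the board; origin at the centre of its underside, z up, y along its length: +y is towards its narrow end, -y towards its wide end. All four parts are alike but for their print; the odd one of the four is whichever has its y axis opposite to the other three
- printed_part_4: moulded printed part, flat, like a shoe sole: wide at one end, tapering to a narrow end; 130 mm long, 45 mm wide, 8 mm thick, loose in a lane of the board; origin at the centre of its underside, z up, y along its length: +y is towards its narrow end, -y towards its wide end. All four parts are alike but for their print; the odd one of the four is whichever has its y axis opposite to the other three
- call_box: grey box 80 x 80 x 45 mm standing on the trolley to the right of the board, one round push button in the middle of its lid. Fixed. Origin at the centre of its underside, z up
- call_button_top (a point): centre of the top face of the round push button (30 mm across, black, standing 10 mm proud of a dark ring 46 mm across), 67 mm above the trolley top when up; it moves down with the button
- call_button (a joint): travel of the push button in m: 0 up, 0.006 fully down; a spring pushes it back up, fully down takes about 5 N
- ink_tin: small ink tin, 61 mm across, 55 mm high; bystander. Origin at the centre of its underside
- ink_cup: mixing cup, 63 mm across, 62 mm high; bystander. Origin at the centre of its underside
- loupe: folding loupe, 40 x 40 x 42 mm; bystander. Origin at the centre of its underside
- water_bottle: water bottle, 53 mm across, 186 mm high; bystander at the far left. Origin at the centre of its underside

How it is judged:
By the outcome, as a careful person would: the job done as asked, in the order asked, and still so for the second after the job is handed in, with the robot touching nothing.
It also fails if it takes over 42 s, if anything falls off the work surface, if the arm or the gripper's body presses on something with over 40 N, if the wrist force passes 120 N, or if a joint passes its speed limit or range.

## Working session

There is one attempt and no reset: what is moved stays moved. The work goes in short steps, Python scripts to look and compute and a shell command to move; the robot and the scene stay as the last step left them, time stands still between calls to the robot, and variables do not carry over. Pictures are saved under pics/ and viewed, about 8 in all and at most 12, crops included, and the job is handed in when it is done.

```bash
mkdir -p pics; cat > h.py <<'E'
import numpy as np, cv2
from cell import robot
from scipy.spatial.transform import Rotation as R
def tool():
    s=robot.observe(); return np.array(s["tool_pos"]),R.from_euler('xyz',s["tool_rot"])
def cam(n):
    c=robot.calibration(n)
    if n=="wrist":
        p,r=tool(); T=np.eye(4); T[:3,:3]=r.as_matrix(); T[:3,3]=p; M=T@np.array(c["mount"])
    else: M=np.array(c["cam_to_world"])
    return np.array(c["intrinsics"]),np.array(c["dist"]),M
def ray(C,uv,z):
    K,d,M=C; q=cv2.undistortPoints(np.array(uv,float).reshape(-1,1,2),K,d).reshape(-1,2)
    v=np.c_[q[:,0],-q[:,1],-np.ones(len(q))]@M[:3,:3].T; o=M[:3,3]
    return o+v*((z-o[2])/v[:,2])[:,None]
E
python3 - <<'E'
from h import *
print(robot.observe(),robot.tip_extent)
ims=[]
for n in("scene","side","wrist"):
    print(n,cam(n)[2][:3,3]); im=robot.read_camera(n); cv2.imwrite(f"pics/{n}0.png",im)
E
```

```text
{'time': 0.0, 'qpos': array([-1.48300179e+00,  3.42699787e-01,  1.52500998e+00, -2.11873130e-05,
        1.27536862e+00, -1.45981989e-01]), 'qvel': array([ 1.39025977e-03,  4.28658225e-04,  3.42876804e-04, -5.24741890e-05,
        2.64879272e-04,  2.18383507e-05]), 'joint_efforts': array([-1.67695100e-03, -4.31242025e+01, -2.44223410e+01,  7.15413317e-02,
        5.57461591e-02, -1.24529652e-04]), 'tool_pos': array([ 0.121611  , -0.51035178,  0.25105928]), 'tool_rot': array([3.00924639, 1.56931046, 1.67223277]), 'contact_force': array([ 0.36871338,  0.90315625, -0.41605123]), 'torque': array([ 0.03508945, -0.03956195,  0.06815882]), 'opening': 0.09192749058836727} 0.025
scene [0.03475168 0.90191242 0.85909952]
side [1.40447634 0.16607662 1.10514861]
wrist [ 0.1932628  -0.49430087  0.38545208]
```

View pics/scene0.png

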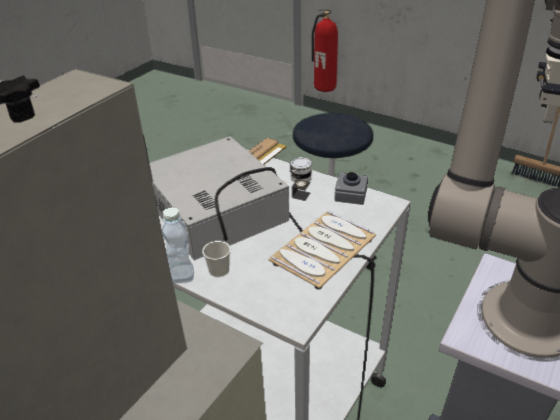

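View pics/side0.png

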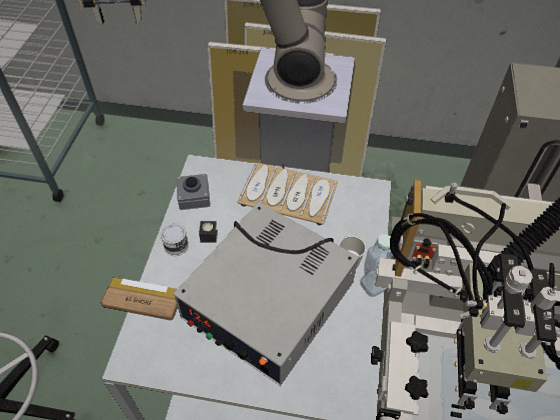

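The scene picture shows the board around (323,247), the call box at (351,187), and a large instrument with a cable behind. In the side picture the board is at (288,193) and the button at (192,184). Next I'll resample both onto the plane of the parts' tops.

```bash
python3 - <<'E'
from h import *
for n,uv in(("side",[[253,163],[337,178],[325,222],[239,205]]),("scene",[[328,213],[376,238],[319,284],[270,260]])):
    print(n,ray(cam(n),uv,.02).round(3).tolist())
for n,uv in(("side",[192,182]),("scene",[352,176])): print(n,ray(cam(n),[uv],.067).round(3))
# top-down resample on z=.028: columns=-y (right), rows=-x
out=[]
x0,x1,y0,y1,s=.3,.62,-.3,.25,1400
X,Y=np.meshgrid(0,0)
for n in("side","scene"):
    K,d,M=cam(n); im=cv2.imread(f"pics/{n}0.png")
    xs=np.arange(.60,.34,-.0008); ys=np.arange(.2,-.28,-.0008)
    X,Y=np.meshgrid(xs,ys,indexing='ij'); P=np.stack([X,Y,0*X+.028],-1).reshape(-1,3)
    c=(P-M[:3,3])@M[:3,:3]; c=c*[1,-1,-1]
    uv=cv2.projectPoints(c,np.zeros(3),np.zeros(3),K,d)[0].reshape(*X.shape,2).astype(np.float32)
    out.append(cv2.remap(im,uv,None,cv2.INTER_CUBIC))
o=np.vstack(out)[:,:]; print(o.shape); cv2.imwrite("pics/top.png",cv2.resize(o,None,fx=.9,fy=.9))
E
```

```text
side [[0.407, -0.075, 0.02], [0.422, 0.157, 0.02], [0.574, 0.143, 0.02], [0.558, -0.081, 0.02]]
scene [[0.541, -0.083, 0.02], [0.393, -0.054, 0.02], [0.435, 0.154, 0.02], [0.571, 0.143, 0.02]]
side [[ 0.542 -0.204  0.067]]
scene [[ 0.535 -0.204  0.067]]
(650, 600, 3)
```

View pics/top.png

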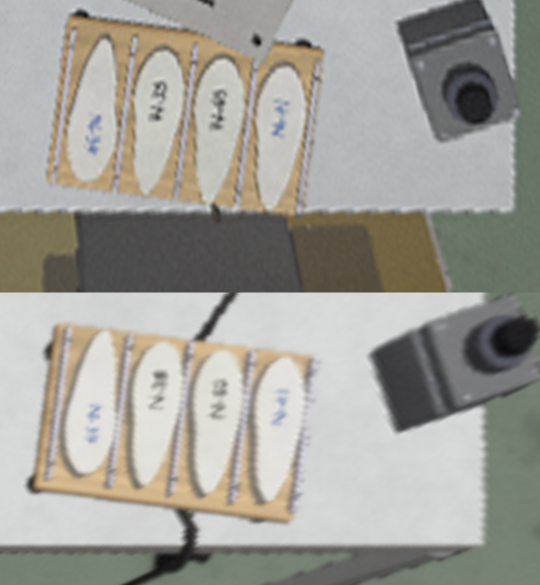

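View pics/wrist0.png

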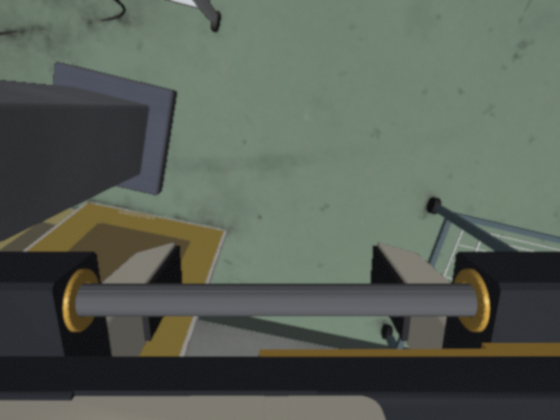

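The resampled pictures agree. The leftmost part (+y) has its narrow end far from the robot and the other three have theirs near it, so the leftmost is the odd one. Its middle is at about (0.502, 0.118) and its apparent length is 129 mm. Before moving I'll check the obstacle heights and the tool axes.

```bash
python3 - <<'E'
from h import *
def tri(a,b):
    A,B=cam("side"),cam("scene"); 
    o1,o2=A[2][:3,3],B[2][:3,3]; d1=ray(A,[a],0)[0]-o1; d2=ray(B,[b],0)[0]-o2
    t=np.linalg.lstsq(np.c_[d1,-d2],o2-o1,rcond=None)[0]; p,q=o1+t[0]*d1,o2+t[1]*d2
    return ((p+q)/2).round(3),np.linalg.norm(p-q).round(3)
print("instr corner",tri([260,207],[287,190]),"btn",tri([192,182],[352,176]))
print("corner2",tri([358,257],[207,243] ))
C=cam("scene"); print("bottle base",ray(C,[[180,278]],0),"cup",ray(C,[[217,272]],0), "cup side",ray(cam("side"),[[351,240]],.062))
print("tool axes cols\n",tool()[1].as_matrix().round(3))
E
```

```text
instr corner (array([ 0.62 , -0.012,  0.105]), np.float64(0.002)) btn (array([ 0.537, -0.207,  0.063]), np.float64(0.003))
corner2 (array([0.694, 0.224, 0.072]), np.float64(0.015))
bottle base [[0.72755482 0.28385853 0.        ]] cup [[0.66635522 0.22320038 0.        ]] cup side [[0.64792355 0.21015942 0.062     ]]
tool axes cols
 [[-0.     0.973  0.232]
 [ 0.001  0.232 -0.973]
 [-1.     0.    -0.001]]
```

```bash

python3 -m creep '[{"translation":[0,0.03,-0.012],"twist":[0,0,0],"hand":0},{"translation":[0,0.07,-0.03],"twist":[0,0,0],"hand":0},{"translation":[0,0.11,-0.045],"twist":[0,0,0],"hand":0},{"translation":[0,0.15,-0.06],"twist":[0,0,0],"hand":0},{"translation":[0,0.19,-0.08],"twist":[0,0,0],"hand":0}]' 5
```

```text
time: 0.65
tool_pos: [0.2891, -0.3877, 0.2512]
tool_rot: [2.958, 1.57, 1.62]
contact_force: [-0.1, -0.6, -0.3]
opening: 0.0565
```

```bash

python3 -m creep '[{"translation":[0,0.04,-0.03],"twist":[0,0,0],"hand":0},{"translation":[0,0.08,-0.06],"twist":[0,0,0],"hand":0},{"translation":[0,0.12,-0.09],"twist":[0,0,0],"hand":0},{"translation":[0,0.155,-0.12],"twist":[0,0,0],"hand":0},{"translation":[0,0.19,-0.148],"twist":[0,0,0],"hand":0}]'
python3 -m creep '[{"translation":[0,0.01,0],"twist":[0,0,0],"hand":0},{"translation":[0,0.01,0],"twist":[0,0,0],"hand":0}]'
python3 - <<'E'
from h import *
C=cam("wrist"); print(tool()[0],C[2][:3,3],C[2][:3,2]); cv2.imwrite("pics/w1.png",robot.read_camera("wrist"))
np.savez("c1.npz",K=C[0],d=C[1],M=C[2])
E
```

```text
time: 1.15
tool_pos: [0.4405, -0.1977, 0.2513]
tool_rot: [3.123, 1.569, 1.786]
contact_force: [0.0, -0.5, 0.6]
opening: 0.0162
time: 1.35
tool_pos: [0.4512, -0.1945, 0.251]
tool_rot: [-2.981, 1.569, 1.969]
contact_force: [-0.7, -0.8, 0.4]
opening: 0.0019
[ 0.45120205 -0.19453459  0.25098915] [ 0.52285611 -0.17820947  0.38528577] [0.26402088 0.06197414 0.96252386]
```

View pics/w1.png

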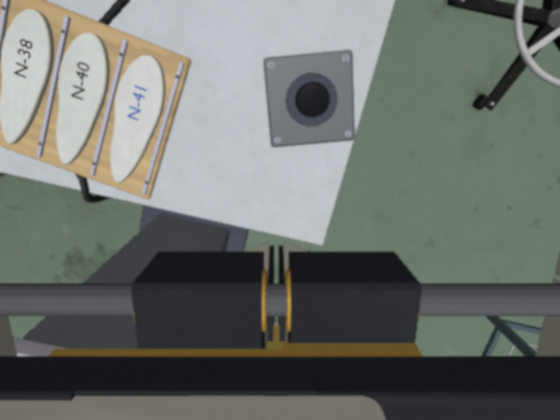

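The wrist view shows the button top at about (313,99) and three parts pointing the same way at left. I'll compute the button position and move towards the odd part at the present height.

```bash
python3 - <<'E'
from h import *
c=np.load("c1.npz"); C=(c["K"],c["d"],c["M"])
im=cv2.imread("pics/w1.png"); g=cv2.cvtColor(im,cv2.COLOR_BGR2GRAY)
m=np.zeros_like(g); m[60:140,275:350]=(g[60:140,275:350]<35)*255
cs=max(cv2.findContours(m,0,2)[0],key=cv2.contourArea); (u,v),r=cv2.minEnclosingCircle(cs)
P=ray(C,[[u,v],[u-r,v],[u+r,v]],.067); print(u,v,r,P[0].round(4),np.linalg.norm(P[2]-P[1]))
E
python3 -m creep '[{"translation":[0,0,-0.03],"twist":[0,0,0],"hand":0},{"translation":[0,0.01,-0.07],"twist":[0,0,0],"hand":0},{"translation":[0,0.01,-0.11],"twist":[0,0,0],"hand":0},{"translation":[0,0.02,-0.15],"twist":[0,0,0],"hand":0},{"translation":[0,0.02,-0.19],"twist":[0,0,0],"hand":0}]'
python3 -m creep '[{"translation":[0,0.005,-0.04],"twist":[0,0,0],"hand":0},{"translation":[0,0.01,-0.075],"twist":[0,0,0],"hand":0},{"translation":[0,0.018,-0.105],"twist":[0,0,0],"hand":0},{"translation":[0,0.018,-0.105],"twist":[0,0,0],"hand":0},{"translation":[0,0.018,-0.105],"twist":[0,0,0],"hand":0}]'
python3 - <<'E'
from h import *
C=cam("wrist"); print(tool()[0],C[2][:3,3]); im=robot.read_camera("wrist"); cv2.imwrite("pics/w2.png",im)
np.savez("c2.npz",K=C[0],d=C[1],M=C[2])
h=cv2.cvtColor(im,cv2.COLOR_BGR2HSV); m=((h[...,1]<40)&(h[...,2]>150)).astype(np.uint8)*255
m=cv2.morphologyEx(m,cv2.MORPH_OPEN,np.ones((5,5),np.uint8))
for c in cv2.findContours(m,0,2)[0]:
    if cv2.contourArea(c)<1500: continue
    P=ray(C,c.reshape(-1,2),.028)[:,:2].astype(np.float32); r=cv2.minAreaRect(P*1000); print(cv2.contourArea(c),np.round(r[0]),np.round(r[1]),round(r[2]),P.mean(0))
E
```

```text
311.9898681640625 99.22297668457031 16.45075798034668 [ 0.536  -0.2063  0.067 ] 0.02820149477222235
time: 1.9
tool_pos: [0.4252, -0.0064, 0.2512]
tool_rot: [-2.651, 1.57, 2.293]
contact_force: [0.6, 0.5, 0.5]
opening: 0.0004
time: 2.4
tool_pos: [0.4185, 0.0988, 0.2512]
tool_rot: [-1.886, 1.57, 3.059]
contact_force: [-0.0, -0.4, -0.8]
opening: 0.0006
[0.41850877 0.09882915 0.25119168] [0.49030558 0.11496507 0.38543608]
3967.0 [476. -45.] [ 44. 128.] 83 [ 0.48167303 -0.04496179]
4130.0 [483.   8.] [ 44. 127.] 90 [0.48787808 0.00881532]
4391.5 [491.  62.] [ 44. 127.] 87 [0.49775487 0.06239353]
4507.0 [501. 119.] [ 44. 128.] 86 [0.49937466 0.1195529 ]
27773.5 [ 514. -105.] [232. 243.] 90 [ 0.47660443 -0.07604156]
35132.0 [505. 133.] [224. 313.] 0 [0.47608897 0.12497328]
```

View pics/w2.png

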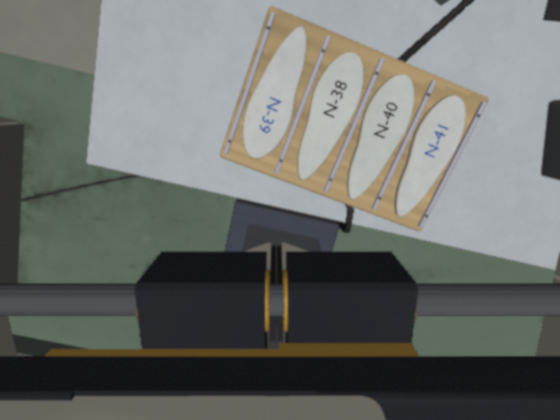

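N-39 at (273,92) is confirmed as odd: 44 x 128 mm with its middle at (0.501, 0.119). I'll go above it first, then straight down.

```bash

python3 -m creep '[{"translation":[0,0.03,0],"twist":[0,0,0],"hand":0},{"translation":[0,0.06,0],"twist":[0,0,0],"hand":0},{"translation":[0,0.085,0],"twist":[0,0,0],"hand":0},{"translation":[0,0.085,0],"twist":[0,0,0],"hand":0},{"translation":[0,0.085,0],"twist":[0,0,0],"hand":0}]'
python3 -m creep '[{"translation":[0.03,0,0],"twist":[0,0,0],"hand":0},{"translation":[0.06,0,0],"twist":[0,0,0],"hand":0},{"translation":[0.09,0,0],"twist":[0,0,0],"hand":0},{"translation":[0.11,0,0],"twist":[0,0,0],"hand":0},{"translation":[0.12,0,0],"twist":[0,0,0],"hand":0}]'
```

```text
time: 2.95
tool_pos: [0.5012, 0.1162, 0.2505]
tool_rot: [-1.68, 1.568, -3.022]
contact_force: [0.6, -0.7, -0.6]
opening: 0.0009
time: 3.45
tool_pos: [0.499, 0.1151, 0.1291]
tool_rot: [-1.665, 1.565, -3.008]
contact_force: [-0.8, -0.4, 0.4]
opening: 0.0008
```

```bash

python3 -m creep '[{"translation":[0.015,0.003,-0.003],"twist":[0,0,0],"hand":0},{"translation":[0.03,0.003,-0.003],"twist":[0,0,0],"hand":0},{"translation":[0.04,0.003,-0.003],"twist":[0,0,0],"hand":0},{"translation":[0.046,0.003,-0.003],"twist":[0,0,0],"hand":0},{"translation":[0.046,0.003,-0.003],"twist":[0,0,0],"hand":0}]'
S='[]'
python3 -m creep '[{"translation":[0,0,0],"twist":[0,0,0],"hand":0},{"translation":[0,0,0],"twist":[0,0,0],"hand":0},{"translation":[0,0,0],"twist":[0,0,0],"hand":0},{"translation":[0,0,0],"twist":[0,0,0],"hand":0},{"translation":[0,0,0],"twist":[0,0,0],"hand":0}]'
```

```text
time: 3.95
tool_pos: [0.5008, 0.1184, 0.0829]
tool_rot: [-1.67, 1.564, -3.013]
contact_force: [-0.1, -0.0, -0.1]
opening: 0.0007
time: 4.45
tool_pos: [0.5008, 0.1184, 0.0831]
tool_rot: [-1.666, 1.564, -3.01]
contact_force: [0.1, 0.2, -0.4]
opening: 0.0004
```

On target, so I'll hold for well over two seconds and then check the picture.

```bash

python3 -m creep '[{"translation":[0,0,0],"twist":[0,0,0],"hand":0},{"translation":[0,0,0],"twist":[0,0,0],"hand":0},{"translation":[0,0,0],"twist":[0,0,0],"hand":0},{"translation":[0,0,0],"twist":[0,0,0],"hand":0},{"translation":[0,0,0],"twist":[0,0,0],"hand":0}]'
python3 -m creep '[{"translation":[0,0,0],"twist":[0,0,0],"hand":0},{"translation":[0,0,0],"twist":[0,0,0],"hand":0},{"translation":[0,0,0],"twist":[0,0,0],"hand":0},{"translation":[0,0,0],"twist":[0,0,0],"hand":0},{"translation":[0,0,0],"twist":[0,0,0],"hand":0}]'
python3 -m creep '[{"translation":[0,0,0],"twist":[0,0,0],"hand":0},{"translation":[0,0,0],"twist":[0,0,0],"hand":0},{"translation":[0,0,0],"twist":[0,0,0],"hand":0},{"translation":[0,0,0],"twist":[0,0,0],"hand":0},{"translation":[0,0,0],"twist":[0,0,0],"hand":0}]'
python3 -m creep '[{"translation":[0,0,0],"twist":[0,0,0],"hand":0},{"translation":[0,0,0],"twist":[0,0,0],"hand":0},{"translation":[0,0,0],"twist":[0,0,0],"hand":0},{"translation":[0,0,0],"twist":[0,0,0],"hand":0},{"translation":[0,0,0],"twist":[0,0,0],"hand":0}]'
python3 - <<'E'
from h import *
im=np.hstack([robot.read_camera("side")[110:250,190:390],robot.read_camera("scene")[130:300,220:420][15:155]])
cv2.imwrite("pics/pt.png",cv2.resize(im,None,fx=2,fy=2,interpolation=3))
E
```

```text
time: 4.95
tool_pos: [0.5008, 0.1184, 0.083]
tool_rot: [-1.663, 1.564, -3.006]
contact_force: [0.8, 0.6, -0.3]
opening: 0.0005
time: 5.45
tool_pos: [0.5008, 0.1184, 0.083]
tool_rot: [-1.662, 1.564, -3.006]
contact_force: [0.2, -1.2, -0.3]
opening: 0.0004
time: 5.95
tool_pos: [0.5008, 0.1184, 0.083]
tool_rot: [-1.663, 1.564, -3.007]
contact_force: [0.6, -0.6, 0.1]
opening: 0.0004
time: 6.45
tool_pos: [0.5008, 0.1184, 0.083]
tool_rot: [-1.665, 1.564, -3.009]
contact_force: [-0.4, 0.7, -0.2]
opening: 0.0007
```

View pics/pt.png

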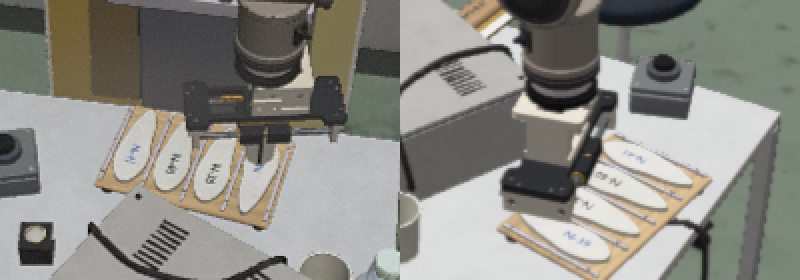

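The fingers stand over the middle of the odd part, in the leftmost lane. Now I'll go straight up and across to the button at height.

```bash

python3 -m creep '[{"translation":[-0.03,0,0],"twist":[0,0,0],"hand":0},{"translation":[-0.07,0,0],"twist":[0,0,0],"hand":0},{"translation":[-0.11,0,0],"twist":[0,0,0],"hand":0},{"translation":[-0.145,0,0],"twist":[0,0,0],"hand":0},{"translation":[-0.165,0,0],"twist":[0,0,0],"hand":0}]'
python3 -m creep '[{"translation":[0,-0.005,0.03],"twist":[0,0,0],"hand":0},{"translation":[0,-0.01,0.07],"twist":[0,0,0],"hand":0},{"translation":[0,-0.015,0.11],"twist":[0,0,0],"hand":0},{"translation":[0,-0.02,0.15],"twist":[0,0,0],"hand":0},{"translation":[0,-0.025,0.19],"twist":[0,0,0],"hand":0}]'
python3 -m creep '[{"translation":[0,-0.005,0.04],"twist":[0,0,0],"hand":0},{"translation":[0,-0.01,0.08],"twist":[0,0,0],"hand":0},{"translation":[0,-0.015,0.115],"twist":[0,0,0],"hand":0},{"translation":[0,-0.016,0.133],"twist":[0,0,0],"hand":0},{"translation":[0,-0.016,0.133],"twist":[0,0,0],"hand":0}]'
python3 -c "
from h import *
p,r=tool();print(p,r.as_matrix().round(3)); print(r.inv().apply(np.array([.536,-.206,.13])-p).round(4))"
```

```text
time: 7.05
tool_pos: [0.5027, 0.1187, 0.2513]
tool_rot: [-1.56, 1.569, -2.904]
contact_force: [-0.2, -0.0, -0.4]
opening: 0.0006
time: 7.55
tool_pos: [0.521, -0.0736, 0.2514]
tool_rot: [-1.53, 1.569, -2.874]
contact_force: [0.6, 0.2, -0.0]
opening: 0.0005
time: 8.05
tool_pos: [0.5354, -0.2087, 0.251]
tool_rot: [-1.564, 1.569, -2.91]
contact_force: [0.2, 0.2, -0.1]
opening: 0.0004
[ 0.53542829 -0.20872655  0.25098704] [[-0.002  0.975  0.223]
 [-0.001  0.223 -0.975]
 [-1.    -0.002  0.   ]]
[ 0.121   0.0014 -0.0025]
```

```bash

python3 -m creep '[{"translation":[0.03,0.001,-0.0025],"twist":[0,0,0],"hand":0},{"translation":[0.06,0.001,-0.0025],"twist":[0,0,0],"hand":0},{"translation":[0.09,0.001,-0.0025],"twist":[0,0,0],"hand":0},{"translation":[0.12,0.001,-0.0025],"twist":[0,0,0],"hand":0},{"translation":[0.133,0.001,-0.0025],"twist":[0,0,0],"hand":0}]'
python3 -m creep '[{"translation":[0,0,0],"twist":[0,0,0],"hand":0},{"translation":[0,0,0],"twist":[0,0,0],"hand":0}]'
python3 - <<'E'
from h import *
p,r=tool(); print(r.inv().apply(np.array([.536,-.206,.092])-p).round(4))
im=np.hstack([robot.read_camera("side")[110:250,120:320],robot.read_camera("scene")[100:240,260:460]])
cv2.imwrite("pics/bt.png",cv2.resize(im,None,fx=2,fy=2,interpolation=3))
E
```

```text
time: 8.55
tool_pos: [0.5343, -0.2038, 0.1154]
tool_rot: [-2.132, 1.564, 2.806]
contact_force: [-0.6, -0.1, -0.7]
opening: 0.0005
time: 8.75
tool_pos: [0.5347, -0.2031, 0.1162]
tool_rot: [-2.161, 1.565, 2.778]
contact_force: [-0.3, -0.5, 0.5]
opening: 0.0004
[0.0242 0.0007 0.0032]
```

View pics/bt.png

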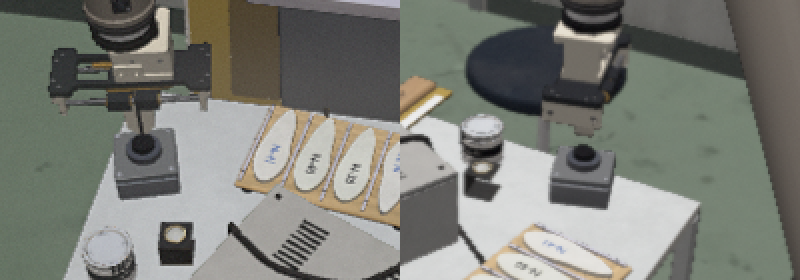

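The fingers are centred above the button, tips about 24 mm up. I'll press gently while watching the force.

```bash

python3 -m creep '[{"translation":[0.01,0.001,0.003],"twist":[0,0,0],"hand":0},{"translation":[0.018,0.001,0.003],"twist":[0,0,0],"hand":0},{"translation":[0.023,0.001,0.003],"twist":[0,0,0],"hand":0},{"translation":[0.026,0.001,0.003],"twist":[0,0,0],"hand":0},{"translation":[0.028,0.001,0.003],"twist":[0,0,0],"hand":0}]'
```

```text
time: 9.35
tool_pos: [0.5365, -0.2064, 0.0888]
tool_rot: [-2.07, 1.566, 2.869]
contact_force: [-1.8, -0.2, 3.3]
opening: 0.0005
```

```bash

python3 -m creep '[{"translation":[0.001,0,0],"twist":[0,0,0],"hand":0},{"translation":[0.002,0,0],"twist":[0,0,0],"hand":0},{"translation":[0.003,0,0],"twist":[0,0,0],"hand":0},{"translation":[0.003,0,0],"twist":[0,0,0],"hand":0}]'
```

```text
time: 9.75
tool_pos: [0.5365, -0.2064, 0.0863]
tool_rot: [-2.036, 1.566, 2.903]
contact_force: [-2.8, 1.4, 6.4]
opening: 0.0003
```

```bash

python3 -m creep '[{"translation":[0.001,0,0],"twist":[0,0,0],"hand":0},{"translation":[0.002,0,0],"twist":[0,0,0],"hand":0},{"translation":[0.002,0,0],"twist":[0,0,0],"hand":0}]'
```

```text
time: 10.05
tool_pos: [0.5365, -0.2065, 0.086]
tool_rot: [-1.936, 1.567, 3.003]
contact_force: [-5.1, 1.5, 16.7]
opening: 0.0006
```

The force rose to 17 N with no further travel, so the button is on its stop. I'll hold briefly and then lift straight off.

```bash

python3 -m creep '[{"translation":[0,0,0],"twist":[0,0,0],"hand":0},{"translation":[0,0,0],"twist":[0,0,0],"hand":0},{"translation":[-0.005,0,0],"twist":[0,0,0],"hand":0},{"translation":[-0.015,0,0],"twist":[0,0,0],"hand":0},{"translation":[-0.04,0,0],"twist":[0,0,0],"hand":0}]'
python3 -m creep '[{"translation":[-0.03,0,0],"twist":[0,0,0],"hand":0},{"translation":[-0.06,0,0],"twist":[0,0,0],"hand":0},{"translation":[-0.08,0,0],"twist":[0,0,0],"hand":0},{"translation":[-0.08,0,0],"twist":[0,0,0],"hand":0},{"translation":[-0.08,0,0],"twist":[0,0,0],"hand":0}]'
python3 - <<'E'
from h import *
im=np.hstack([robot.read_camera("side")[110:250,150:350],robot.read_camera("scene")[150:290,220:420]])
cv2.imwrite("pics/end.png",cv2.resize(im,None,fx=2,fy=2,interpolation=3))
E
```

```text
time: 10.55
tool_pos: [0.5357, -0.2059, 0.1249]
tool_rot: [-2.139, 1.563, 2.8]
contact_force: [0.4, -0.9, 0.1]
opening: 0.0003
time: 11.05
tool_pos: [0.5362, -0.2061, 0.2049]
tool_rot: [-2.14, 1.563, 2.799]
contact_force: [-0.4, -0.1, -1.0]
opening: 0.0004
```

View pics/end.png

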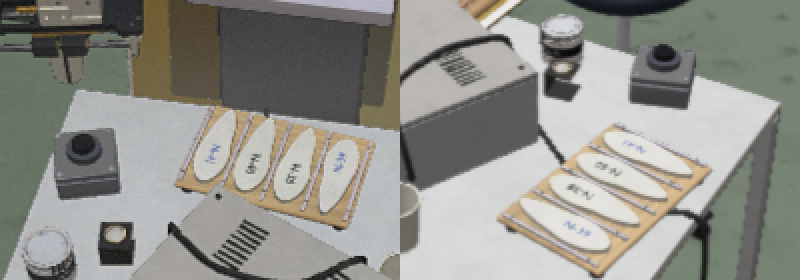

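The button is up again, the parts and bystanders look unmoved, and the arm is clear, so I'll hand in.

```bash
python3 -c "
from cell import robot
robot.hand_in()"
```

```text
the job is handed in; nothing more can be done
```

I pointed out the odd part, pressed the call button, and handed the job in at about 11 s.

- **Odd part:** It is N-39, in the leftmost lane, and all three cameras agreed on it. The closed fingertips came straight down to 30 mm above its middle at (0.501, 0.118). They stayed there for about 2.5 s, then went straight up. The fingertips stayed about 20 cm above the other parts throughout.
- **Button:** I pressed it at (0.536, -0.206). At about 6 mm of travel the force rose from 6 N to 17 N with no further movement, which I took as the button on its stop. I then lifted clear.
- **Last checks:** The final pictures show the button up again, and the parts, loupe and tin in place. The cup and bottle are mostly outside those last crops, but no move went near them. The contact force is about zero, and the tool is about 11 cm above the button. No check failed or disagreed beyond the expected few millimetres between cameras.

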